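# Index an edger arbor between centres and lock it

## Task

The lens edger's wheel arbor hangs between the centres of the grey bench fixture: with the pawl still raised clear, turn the arbor on its centres until the slot milled in its flange faces straight up. Then swing the pawl down by its black ball until its tooth sits fully home in the slot. Finally give the arbor a firm twist against the pawl to prove that the lock holds, and leave it locked, without disturbing the screwdriver, the pliers or the lens blank beside it.

Things in the scene. Friction and masses are not known exactly. Their poses are not given: they have to be found in the camera images.
- centres: Fixed grey iron bench centres; bed 92 x 320 mm. Origin: centre of the underside, on the worktop; y runs along the bed, x to the back, z up; yaw within 0.26 rad. The centres' axis lies along y at x = 0, z = 90 mm. Heads 42 mm deep, 34 mm wide, 111 mm high at y = +119 and -121 mm; bed and ways up to z = 31 mm; pawl post 20 x 32 mm, 130 mm high, at x = 55, y = 62 mm.
- arbor: Steel arbor, 180 mm long; it only turns (endless, friction 0.04 N m, stays put). Origin on the axis at fixture z = 90 mm; y along the axis as the fixture's y; z points out of the slot. Starts turned -1.8 to -0.6 rad about +y (slot to the robot's side); 0 = slot up. Plain body 32 mm diameter, y = -62 to 47 mm (grip here); thread 22 mm, -82 to -62 mm; flange 60 mm, 18 mm wide, at y = 62 mm.
- slot (a point): Middle of the mouth of the one slot milled across the flange's rim: 30 mm from the axis, y = 62 mm of the arbor; axes as the arbor's. The slot is 14 mm wide and 10 mm deep, open outwards and at both flange faces.
- pawl: Dark steel lever. Origin on its pin: fixture x = 55, y = 62, z = 120 mm. Home (tooth in the slot, on its stop) its axes equal the fixture's; swung up it is turned about +y by up to 1.9 rad, -x end rising. Starts at 0.65 to 1.05 rad; stays where left (0.10 N m, 1 N at the ball). Round-nosed 10 mm tooth 55 mm in front of the pin; 2 mm play each side lets the locked arbor rock 4 degrees each way.
- ball (a point): Centre of the black ball handle, 26 mm diameter, at x = -105, y = 0, z = 22 mm of the pawl; axes as the pawl's. With the pawl home it is at fixture x = -50, y = 62, z = 142 mm. If the tooth lands on the flange's plain rim instead of the slot, the pawl stops about 0.15 rad short of home.
- screwdriver: Loose precision screwdriver with a red handle, 11 x 101 x 11 mm, lying in front of the fixture. Leave it there.
- pliers: Loose small pliers with red handles, 34 x 119 x 10 mm, lying in front of the fixture. Leave them there.
- lens_blank: Loose clear round lens blank, 66 mm diameter, 9 mm thick, lying behind the fixture. Leave it there.

How it is judged (in metres and radians):
On the way, in this order (a step that is already met when the one before it is completed fails the run):
1. the arbor is turned so that its slot faces up, with the pawl still raised (angle between arbor's own z axis and vertical below 0.12 rad and angle between pawl's own z axis and vertical above 0.4 rad), for 0.2 s.
2. the pawl's tooth is home in the slot (angle between pawl's own z axis and vertical below 0.05 rad and angle between arbor's own z axis and vertical below 0.12 rad), for 0.2 s.
3. the arbor is twisted by hand against the locked pawl: the tooth takes the load (4 N or more) and stays home (contact force between the fingers and arbor above 1 N and contact force between pawl and arbor above 4 N and angle between pawl's own z axis and vertical below 0.05 rad), for 0.1 s.
At the end, for the whole second after the job is handed in: The pawl is home (within 0.05 rad) with its tooth in the slot, the arbor's slot faces up (within 0.12 rad) and the arbor is at rest (all of step 2 and angular speed of arbor below 0.1 rad/s); the robot touches nothing.
It fails at once if the screwdriver, the pliers or the lens blank is moved by more than 20 mm (distance of any of screwdriver, pliers, lens_blank from where it was at the start of the episode above 0.02 m).
It also fails if it takes over 67 s, if anything falls off the work surface, if the arm or the gripper's body presses on something with over 40 N, if the wrist force passes 120 N, or if a joint passes its speed limit or range.

## Robot

A 6-joint arm with a two-finger parallel gripper is mounted at the origin on a cart in front of the work surface, level with it; the furniture and walls round the work are solid. World frame = base frame: x ahead of the robot, y to its left, z up, the work surface at z = 0. Lengths are in mm, angles in degrees, forces in N, time in s.
With the tool pointing down it reaches from about 300 to 850 mm from the base axis. Payload 4.2 kg.
Tool frame: the origin (TCP) lies between the finger pads; the fingertips stand 11 mm ahead of it and the grasp point (between the pads) lies 8 mm behind it (env.tips_ahead is the distance from the TCP to the fingertips, in mm); z points along the fingers, y is the line along which they close (so a half turn about z gives the same grasp; the last joint's range is limited). The gripper opens to 91 mm and grips with 3 to 60 N. Pads are 32 mm wide; open, the fingers measure 118 mm over their backs; the gripper's body (76 mm by 178 mm) begins 60 mm behind the grasp point.
Start: joints at [-68.297, 18.312, 89.639, -0, 72.044, -1.146], TCP at [223.284, -529.893, 224.976] pointing down, gripper open.
Joint ranges: [-177.97, 177.97], [-48.28, 115.42], [12.27, 149.76], [-77.06, 257.06], [2.81, 150.46], [-146.56, 146.56]. Speed limits (degrees/s): [147.25, 147.25, 180, 180, 180, 180].

## Interface

Orientations are given as [roll, pitch, yaw] about the fixed x, y, z axes, in that order (R = Rz(yaw) Ry(pitch) Rx(roll)).
In Python, from workcell import env, cams gives the robot as it stands.
- The arm moves only by the tool step_arm, never from a script. Its arguments are lists of equal length, an entry for each row: "linear": the shift along the tool's x, y, z in units of 30 cm (1.0 is 30 cm), a list of three; "turn": the turn about the tool's z in units of 360 degrees (1.0 is 360 degrees). In form: {"linear": [[tx, ty, tz], ...], "turn": [turn, ...]}. A call has 1 to 20 rows; each row is the pose to reach, as a shift and turn from the pose commanded when the call began, along the tool's axes at that moment, turning the shorter way round; what a row does not reach only later rows make up. A row lasts 1/8 s, in which the tool goes at most 62.5 mm and 10.7 degrees, less where a joint would pass 70% of its speed; a pose out of reach is approached as far as the arm can. A call with a number of a shift or a turn outside -1 to 1 is refused whole. A call with a gripper value outside its range is refused whole. "fingers" is the closure, from -1 (fully open) to 1 (shut), so that 0 is half open, set as the call begins (left out, the last holds). The fingers move at their own pace and stop on an object; "force" is the grip in N (left out, the last holds). Time passes only in rows, so rows that repeat a pose let the fingers close. It gives the time, the measured TCP pose, the force, the opening and the grip force at its end, in the units of the state.
- env.state(): the state, without advancing time (a new reading comes with each control period).
- cams.grab_frame(name): name is "side" or "top" or "wrist"; returns a dict with "color" (384x512x3 uint8, blue, green, red), "fx", "fy", "cx", "cy" (pixels), "extrinsics" (4x4, takes a point from camera to world coordinates); the wrist camera has in their place "tool_from_camera" (4x4, takes a point from camera to tool coordinates, whose origin is the TCP and whose axes are the flange's). Camera axes: x right, y down, z forward; pixel columns grow to the right and rows downward; lengths in mm; the calibration is good to about 2 mm. A picture is of the moment at which its call begins: read the wrist's pose just before it. There is no depth.
- env.job_done(): hands the job in; it is judged then, once.
The state is a dict: "time_s": time; "qpos": joint angles; "qvel": joint speeds; "effort": joint torques, N m; "ee_pos": TCP position; "ee_rot": TCP orientation; "force": force on the tool from outside, world axes, zero at the start; "torque": the same for the moment, N m; "gripper_width": finger opening in mm; "gripper_force": force on a finger pad.
Only numpy, scipy, OpenCV 4.12 (cv2) and the standard library are available. Lean on these libraries where they do the work, as an engineer would, in place of code of your own. Each camera call takes 0.05 s, during which the arm holds its last target. There are 200 camera calls.

## Working session

There is one attempt and no reset: what is moved stays moved. The work goes in short steps, Python scripts to look and compute and a tool call to move; the robot and the scene stay as the last step left them, time stands still between calls to the robot, and variables do not carry over. Pictures are saved under pics/ and viewed, at most 10 in all, crops included, and the job is handed in when it is done.

Besides the shell and the picture viewer there is one more tool, called after ">>>" by a JSON object that holds its "name" and its "arguments", one argument or row to a line. step_arm: Moves the arm, as the interface text tells. Its arguments: {"type":"object","properties":{"linear":{"type":"array"},"turn":{"type":"array"},"fingers":{"type":"number"},"force":{"type":"number"}},"required":["linear","turn"]}

```bash
ls; mkdir -p pics; python3 - <<'E'
from workcell import env,cams
import cv2,numpy as np
for n in ("side","top"):
    f=cams.grab_frame(n); cv2.imwrite(f"pics/{n}0.png",cv2.resize(f["color"],(800,600),interpolation=cv2.INTER_CUBIC))
    print(n,f["fx"],f["fy"],f["cx"],f["cy"]);print(np.round(f["extrinsics"],4).tolist())
    np.savez(f"{n}.npz",**{k:np.array(f[k]) for k in f})
s=env.state();print(s)
E
```

```text
pics
side 471.19337837612227 471.19337837612227 253.58215641826197 185.74295300223807
[[-0.932, -0.1622, 0.324, 257.3214], [-0.362, 0.4568, -0.8126, 806.9618], [-0.0162, -0.8746, -0.4845, 535.6043], [0.0, 0.0, 0.0, 1.0]]
top 347.1290779944284 347.1290779944284 257.9369331176863 194.42967104231917
[[0.0962, -0.965, 0.2439, 317.5907], [-0.9953, -0.0917, 0.0297, 112.323], [-0.0063, -0.2456, -0.9693, 947.8512], [0.0, 0.0, 0.0, 1.0]]
{'time_s': 0.1, 'qpos': array([-6.82972885e+01,  1.83475614e+01,  8.96984454e+01, -2.23339787e-04,
        7.20440696e+01, -1.14551528e+00]), 'qvel': array([ 0.00161376, -0.07777873, -0.12278154, -0.02381113,  0.02363745,
        0.00571669]), 'effort': array([ 2.55580680e-04, -4.13330019e+01, -2.32508826e+01,  7.28879124e-02,
        4.21983493e-02, -5.21979541e-05]), 'ee_pos': array([ 223.11263931, -529.48466595,  224.21509596]), 'ee_rot': array([-1.79909937e+02, -1.58846749e-03,  2.28482945e+01]), 'force': array([0.62221823, 0.00921304, 0.60377957]), 'torque': array([-0.00597463, -0.00104536, -0.03337593]), 'gripper_force': 0.0, 'gripper_width': 91.35372878213208}
```

View pics/side0.png

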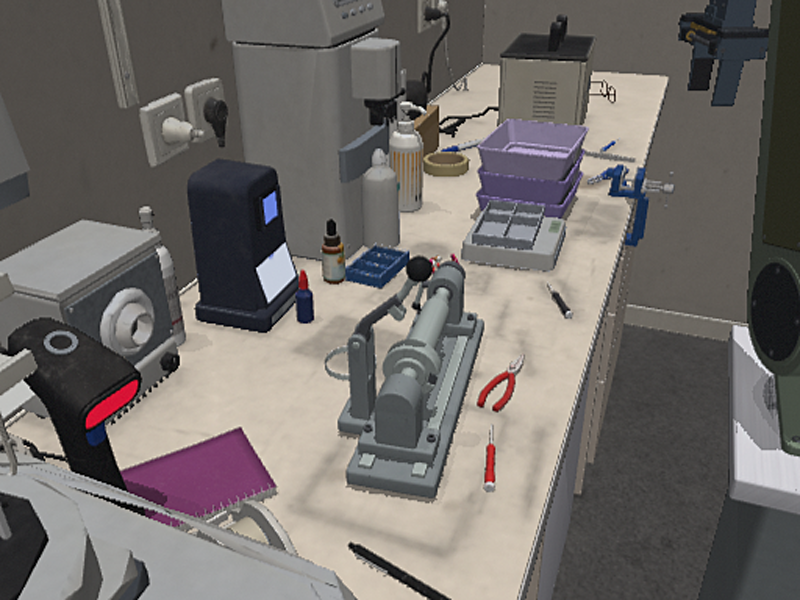

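View pics/top0.png

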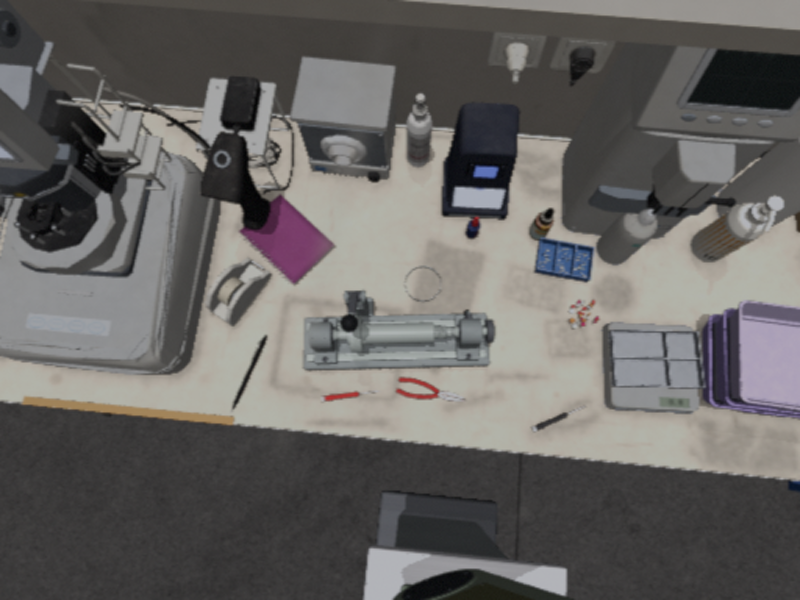

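The side view shows the fixture (bed corners ~(348,490), (435,497), (483,320)), flange ~(415,365) and ball (419,268). In the top view the bed spans (304,314)-(490,368) and the ball is at (349,322). I'll enlarge both.

```bash
python3 - <<'E'
import cv2,numpy as np
t=np.load("top.npz")["color"]; s=np.load("side.npz")["color"]
cv2.imwrite("pics/topc.png",cv2.resize(t[180:270,188:322],(804-4,int(90*800/134)),interpolation=cv2.INTER_CUBIC))
cv2.imwrite("pics/sidec.png",cv2.resize(s[155:325,205:325][:, :],None,fx=3.5,fy=3.5,interpolation=cv2.INTER_CUBIC))
E
```

```text
(no output)
```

View pics/topc.png

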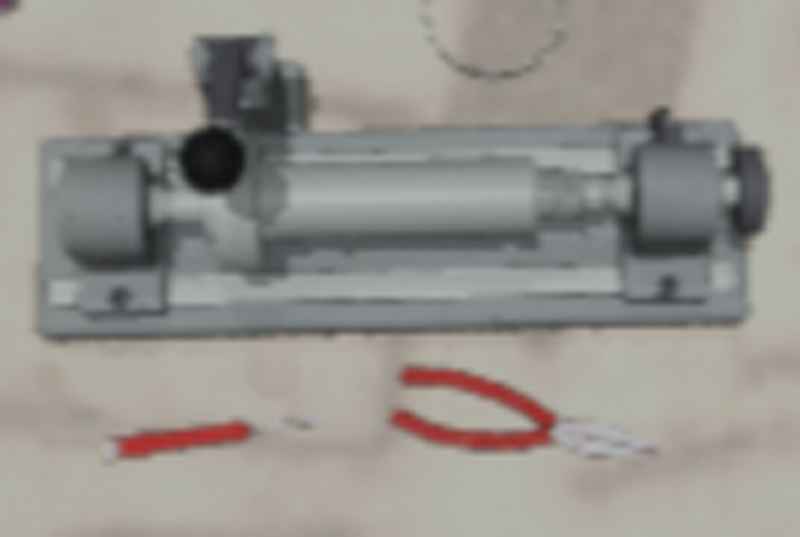

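View pics/sidec.png

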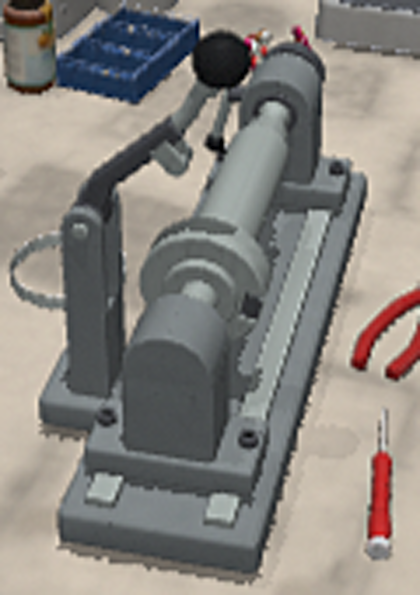

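The top crop gives bed-plate corners (42,140), (37,336), (746,322), (738,124) and ball (213,158). The side crop gives bottom corners (252,578), (60,548), ball (221,60) and a dark slot mouth at about (250,303) on the flange's robot side. I'll fit the pose to these.

```bash
cat > h.py <<'E'
import numpy as np
from scipy.optimize import least_squares
C={}
for n in("top","side"):
    d=np.load(f"{n}.npz"); C[n]=(float(d["fx"]),float(d["cx"]),float(d["cy"]),d["extrinsics"])
def proj(n,P):
    f,cx,cy,E=C[n]; p=(np.asarray(P)-E[:3,3])@E[:3,:3]
    return np.array([f*p[0]/p[2]+cx,f*p[1]/p[2]+cy])
def Rz(a): c,s=np.cos(a),np.sin(a); return np.array([[c,-s,0],[s,c,0],[0,0,1]])
def Ry(a): c,s=np.cos(a),np.sin(a); return np.array([[c,0,s],[0,1,0],[-s,0,c]])
def fix(q,P): return np.array([q[0],q[1],0])+Rz(q[2])@np.asarray(P,float)
def tpx(x,y): k=134/800; return np.array([188+(x+.5)*k-.5,180+(y+.5)*k-.5])
def spx(x,y): return np.array([205+(x+.5)/3.5-.5,155+(y+.5)/3.5-.5])
E
python3 - <<'E'
from h import *
def res(q,full=False):
    h=q[3]; r=[]
    for px,P in [((42,140),(46,160,h)),((37,336),(-46,160,h)),((746,322),(-46,-160,h)),((738,124),(46,-160,h))]:
        r.append(proj("top",fix(q,P))-tpx(*px))
    for px,P in [((252,578),(-46,160,0)),((62,548),(46,160,0)),((367,190),(-46,-160,h))]:
        r.append(proj("side",fix(q,P))-spx(*px))
    b=fix(q,np.array([55,62,120])+Ry(q[4])@[-105,0,22])
    r.append(proj("top",b)-tpx(213,158)); r.append(proj("side",b)-spx(221,60))
    return np.array(r) if full else np.ravel(r)
o=least_squares(res,[480,0,0,15,.8]);q=o.x
print(q);print(np.round(res(q,True),1).tolist())
print("ball",fix(q,np.array([55,62,120])+Ry(q[4])@[-105,0,22]))
for a in(-1.8,-1.4,-1.,-.6):
  for y in(53,71):
    p=proj("side",fix(q,np.array([0,y,90])+Ry(a)@[0,0,27]));u=(p-[205,155])*3.5
    t=proj("top",fix(q,np.array([0,y,90])+Ry(a)@[0,0,27]));print(a,y,u,(t-[188,180])*800/134)
print("axis",fix(q,[0,0,90]))
# bench items
for px in[(110,448),(250,430),(400,375),(650,448)]:
    u=tpx(*px);f,cx,cy,E=C["top"];d=E[:3,:3]@[(u[0]-cx)/f,(u[1]-cy)/f,1];print((E[:3,3]+d*(5-E[2,3])/d[2])[:2])
E
```

```text
[4.87270202e+02 1.46188936e+02 1.14499454e-01 1.12900768e+01
 7.35488730e-01]
[[1.1, -0.8], [1.1, -0.5], [0.6, -0.4], [0.1, -0.3], [1.3, 2.3], [-1.2, 0.7], [0.4, 0.1], [0.6, -0.5], [0.5, -0.1]]
ball [472.1428392  206.85789795 206.76277561]
-1.8 53 [263.57888951 284.9985694 ] [264.60393209 256.62540601]
-1.8 71 [255.60781954 306.87160132] [221.91362985 257.43575227]
-1.4 53 [264.48997445 266.30025991] [262.60000515 253.0982264 ]
-1.4 71 [256.4818322  287.95072339] [219.39180459 253.91852573]
-1.0 53 [256.57686299 247.48454413] [260.6919549  239.70840669]
-1.0 71 [248.36753317 268.86970534] [217.04192482 240.53755951]
-0.6 53 [241.01650477 231.65515098] [259.20372264 218.42094668]
-0.6 71 [232.47119719 252.77815036] [215.26451904 219.25633631]
axis [487.27020199 146.18893605  90.        ]
[375.5629818  264.04926228]
[389.5635855  202.23724501]
[420.61359441 137.36226962]
[398.81435298  22.32503617]
```

```bash
cat >> h.py <<'E'
Q=[487.3,146.2,.1145]
def go(P,yaw=96.56,st=None):
    """linear/turn to bring the TCP to fixture point P"""
    from workcell import env
    from scipy.spatial.transform import Rotation as R
    s=env.state(); R0=R.from_euler('xyz',s["ee_rot"],degrees=True).as_matrix()
    w=fix(Q,P); d=R0.T@(w-s["ee_pos"])/300
    t=-((yaw-s["ee_rot"][2]+180)%360-180)/360
    print("world",w.round(1),"lin",d.round(4),"turn",round(t,4),"time",s["time_s"])
def where():
    from workcell import env
    s=env.state(); f=Rz(-Q[2])@(s["ee_pos"]-[Q[0],Q[1],0]); F=Rz(-Q[2])@s["force"]
    print("fixture tcp",f.round(1),"F",F.round(1),"w",round(s["gripper_width"],1),"t",s["time_s"])
E
python3 - <<'E'
from h import *
go([20,-25,260])
E
```

```text
world [510.  123.6 260. ] lin [ 1.7267 -1.6351 -0.1167] turn -0.2048 time 0.1
```

>>> {"name": "step_arm", "arguments": {
  "linear": [
    [0.86,-0.82,-0.12],
    [0.86,-0.82,-0.12],
    [0.86,-0.82,-0.12],
    [0.86,-0.82,-0.12],
    [0.86,-0.82,-0.12],
    [0.86,-0.82,-0.12],
    [0.86,-0.82,-0.12],
    [0.86,-0.82,-0.12],
    [0.86,-0.82,-0.12]
  ],
  "turn": [-0.2048,-0.2048,-0.2048,-0.2048,-0.2048,-0.2048,-0.2048,-0.2048,-0.2048],
  "fingers": -1
}}

```text
time_s: 1.23
ee_pos: [365.2, -203.3, 260.7]
ee_rot: [-180.0, -0.0, 96.4]
force: [-0.3, -0.0, 1.0]
gripper_width: 91.2
gripper_force: 0.0
```

```bash
python3 -c "
from h import *
where();go([20,-25,260])"
```

```text
fixture tcp [-161.2 -333.2  260.7] F [-0.3 -0.   1. ] w 91.2 t 1.225
world [510.  123.6 260. ] lin [1.0291 0.6011 0.0023] turn -0.0004 time 1.225
```

>>> {"name": "step_arm", "arguments": {
  "linear": [
    [1,0.6,0],
    [1,0.6,0],
    [1,0.6,0],
    [1,0.6,0],
    [1,0.6,0],
    [1,0.6,0],
    [1,0.6,0],
    [1,0.6,0],
    [1,0.6,0],
    [1,0.6,0]
  ],
  "turn": [0,0,0,0,0,0,0,0,0,0]
}}

```text
time_s: 2.48
ee_pos: [509.7, 114.6, 261.2]
ee_rot: [180.0, 0.0, 96.5]
force: [0.2, -0.5, -0.4]
gripper_width: 91.0
gripper_force: 0.0
```

```bash
python3 - <<'E'
from h import *
from workcell import env,cams
import cv2
where()
f=cams.grab_frame("wrist"); s=env.state()
from scipy.spatial.transform import Rotation as R
T=np.eye(4);T[:3,:3]=R.from_euler('xyz',s["ee_rot"],degrees=True).as_matrix();T[:3,3]=s["ee_pos"]
E=T@f["tool_from_camera"];C["w"]=(f["fx"],f["cx"],f["cy"],E)
im=cv2.resize(f["color"],None,fx=1.5,fy=1.5,interpolation=cv2.INTER_CUBIC)
def dot(P,c=(0,0,255)):
    u=(proj("w",fix(Q,P))+.5)*1.5; cv2.circle(im,tuple(int(v) for v in u),3,c,-1)
for y in range(-160,161,40): dot([-46,y,11]);dot([46,y,11])
for y in(-62,-20,20,47): dot([0,y,106],(0,255,0))
dot([0,53,120],(255,0,0));dot([0,71,120],(255,0,0));dot(np.array([55,62,120])+Ry(.735)@[-105,0,22],(0,255,255))
cv2.imwrite("pics/w1.png",im)
E
```

```text
fixture tcp [ 18.7 -34.  261.2] F [ 0.1 -0.5 -0.4] w 91.0 t 2.475
```

View pics/w1.png

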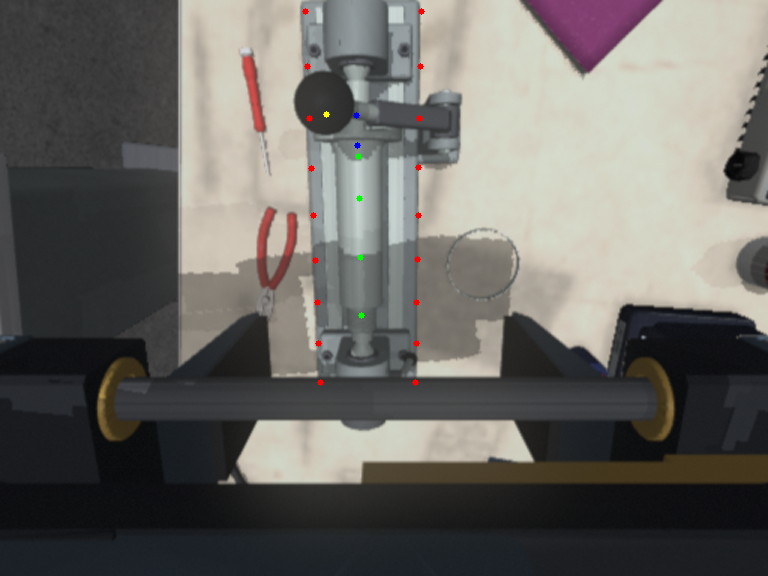

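The fitted dots line up sideways with bed, arbor and pawl. The ball at (324,103) is about 8 px above its dot, so y is a few mm low, which is uncritical here. Next I descend straddling the body.

>>> {"name": "step_arm", "arguments": {
  "linear": [
    [0,0,0.2],
    [0,0,0.4],
    [0,0,0.58],
    [0,0,0.64],
    [0,0,0.66],
    [0,0,0.66],
    [0,0,0.66]
  ],
  "turn": [0,0,0,0,0,0,0]
}}

```text
time_s: 3.4
ee_pos: [510.9, 115.7, 64.2]
ee_rot: [179.8, -0.0, 96.6]
force: [0.2, 0.8, 1.0]
gripper_width: 91.2
gripper_force: 0.0
```

>>> {"name": "step_arm", "arguments": {
  "linear": [
    [0,0.01,0],
    [0,0.02,0],
    [0,0.025,0],
    [0,0.03,0],
    [0,0.034,0]
  ],
  "turn": [0,0,0,0,0]
}}

```text
time_s: 4.03
ee_pos: [520.1, 116.8, 62.9]
ee_rot: [-180.0, 0.0, 96.6]
force: [-0.3, 0.2, -0.3]
gripper_width: 91.5
gripper_force: 0.0
```

```bash
python3 -c "
from h import *
where()"
```

```text
fixture tcp [ 29.3 -33.   62.9] F [-0.3  0.2 -0.3] w 91.5 t 4.025
```

>>> {"name": "step_arm", "arguments": {
  "linear": [
    [0,0.003,0],
    [0,0.006,0],
    [0,0.009,0],
    [0,0.009,0]
  ],
  "turn": [0,0,0,0]
}}

```text
time_s: 4.53
ee_pos: [521.0, 116.9, 62.6]
ee_rot: [-179.8, 0.0, 96.6]
force: [-5.3, -0.2, 2.4]
gripper_width: 91.1
gripper_force: 2.5
```

>>> {"name": "step_arm", "arguments": {
  "linear": [
    [0,0.005,0],
    [0,0.01,0],
    [0,0.01,0],
    [0,0.01,-0.01],
    [0,0.01,-0.02],
    [0,0.01,-0.03],
    [0,0.01,-0.04],
    [0,0.01,-0.05],
    [0,0.01,-0.06],
    [0,0.01,-0.07],
    [0,0.01,-0.08],
    [0,0.01,-0.08]
  ],
  "turn": [0,0,0,0,0,0,0,0,0,0,0,0]
}}

```text
time_s: 6.02
ee_pos: [521.1, 116.9, 85.3]
ee_rot: [-179.4, 0.0, 96.6]
force: [-8.9, -0.0, -0.4]
gripper_width: 91.2
gripper_force: 4.4
```

```bash
python3 - <<'E'
from h import *
where()
from workcell import cams
import cv2
s=cams.grab_frame("side")["color"];t=cams.grab_frame("top")["color"]
a=cv2.resize(s[200:270,235:300],(520,560),interpolation=cv2.INTER_CUBIC)
cv2.imwrite("pics/s2.png",a)
E
```

```text
fixture tcp [ 30.2 -33.   85.3] F [-8.8  1.  -0.4] w 91.2 t 6.025
```

View pics/s2.png

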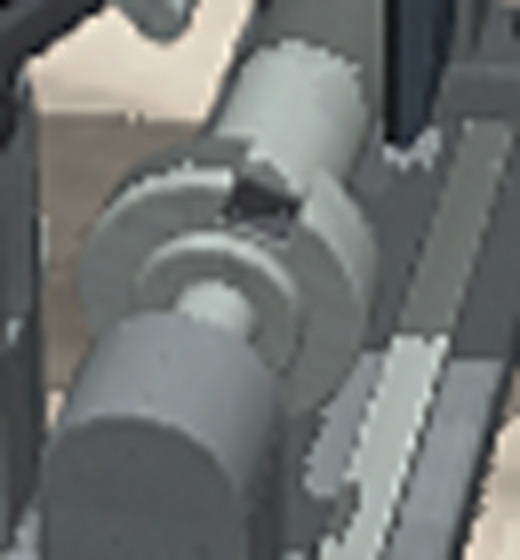

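```bash
python3 - <<'E'
from h import *
for dy in(0,4):
  z=lambda P:((proj("side",fix(Q,P)+[0,0,0])-[235,200]+.5)*8).round(0)
  print(dy,"c",z([0,71+dy,90]),"left",z([30,71+dy,90]),"right",z([-30,71+dy,90]))
  for a in(-.4,-.3,-.2,-.1,0,.1):
    print(a,[z(np.array([0,71+dy,90])+Ry(a)@p).tolist() for p in([-7,0,29.2],[7,0,29.2],[7,0,20],[-7,0,20])])
E
```

```text
0 c [222. 303.] left [ 80. 284.] right [366. 323.]
-0.4 [[308.0, 216.0], [245.0, 184.0], [228.0, 218.0], [290.0, 248.0]]
-0.3 [[296.0, 207.0], [230.0, 181.0], [217.0, 216.0], [282.0, 242.0]]
-0.2 [[283.0, 199.0], [216.0, 179.0], [207.0, 215.0], [274.0, 236.0]]
-0.1 [[269.0, 193.0], [201.0, 178.0], [197.0, 216.0], [265.0, 231.0]]
0 [[255.0, 188.0], [187.0, 179.0], [187.0, 217.0], [255.0, 226.0]]
0.1 [[241.0, 183.0], [173.0, 180.0], [178.0, 219.0], [245.0, 222.0]]
4 c [217. 314.] left [ 75. 295.] right [362. 334.]
-0.4 [[303.0, 227.0], [240.0, 195.0], [223.0, 228.0], [286.0, 260.0]]
-0.3 [[291.0, 218.0], [225.0, 192.0], [213.0, 227.0], [278.0, 253.0]]
-0.2 [[278.0, 210.0], [211.0, 190.0], [202.0, 226.0], [269.0, 247.0]]
-0.1 [[264.0, 204.0], [196.0, 189.0], [192.0, 227.0], [260.0, 242.0]]
0 [[250.0, 198.0], [182.0, 189.0], [183.0, 228.0], [250.0, 237.0]]
0.1 [[236.0, 194.0], [168.0, 191.0], [173.0, 230.0], [241.0, 233.0]]
```

The slot notch's front-face corners at (302,205), (235,180), (225,218), (290,240) match an arbor angle of about -0.33 rad, so 5.4 mm more stroke is needed.

>>> {"name": "step_arm", "arguments": {
  "linear": [
    [0,0,-0.006],
    [0,0,-0.012],
    [0,0,-0.018],
    [0,0,-0.018],
    [0,0,-0.018]
  ],
  "turn": [0,0,0,0,0]
}}

```text
time_s: 6.75
ee_pos: [521.1, 116.9, 90.6]
ee_rot: [-179.4, 0.0, 96.6]
force: [-8.6, -0.8, -1.3]
gripper_width: 91.2
gripper_force: 4.2
```

```bash
python3 - <<'E'
from h import *
where()
from workcell import cams
import cv2
s=cams.grab_frame("side")["color"]
a=cv2.resize(s[200:240,235:285],(800,640)[:2],interpolation=cv2.INTER_CUBIC)[:600]
cv2.imwrite("pics/s3.png",a)
E
```

```text
fixture tcp [ 30.3 -33.   90.6] F [-8.6  0.1 -1.3] w 91.2 t 6.75
```

View pics/s3.png

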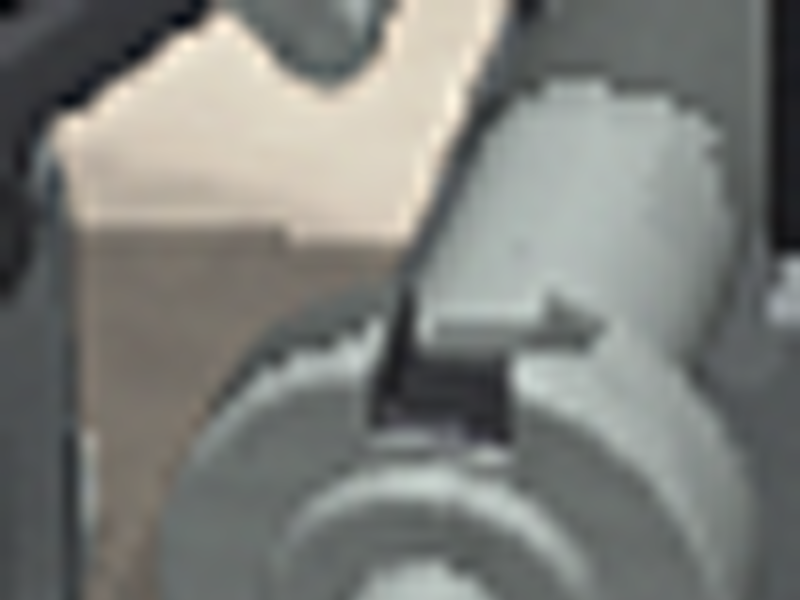

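The slot walls are now vertical in the image (x≈370 and 513, matching the 0 rad prediction of 187/255 at half scale), so the slot faces up. I'll back off, lift and close the fingers.

>>> {"name": "step_arm", "arguments": {
  "linear": [
    [0,-0.015,0],
    [0,-0.05,0],
    [0,-0.05,0],
    [0,-0.05,-0.2],
    [0,-0.05,-0.4],
    [0,-0.05,-0.57],
    [0,-0.05,-0.57],
    [0,-0.05,-0.57]
  ],
  "turn": [0,0,0,0,0,0,0,0]
}}

```text
time_s: 7.8
ee_pos: [510.6, 115.6, 262.8]
ee_rot: [-180.0, 0.0, 96.6]
force: [0.5, 0.4, 0.3]
gripper_width: 91.2
gripper_force: 0.0
```

```bash
python3 -c "
from h import *
where();go([-8,64,262])"
```

```text
fixture tcp [ 19.7 -33.  262.8] F [0.6 0.3 0.3] w 91.2 t 7.8
world [472.  208.9 262. ] lin [ 0.3235 -0.0922  0.0027] turn 0.0 time 7.8
```

>>> {"name": "step_arm", "arguments": {
  "linear": [
    [0.16,-0.05,0],
    [0.3235,-0.092,0],
    [0.3235,-0.092,0],
    [0.3235,-0.092,0],
    [0.3235,-0.092,0],
    [0.3235,-0.092,0],
    [0.3235,-0.092,0],
    [0.3235,-0.092,0],
    [0.3235,-0.092,0]
  ],
  "turn": [0,0,0,0,0,0,0,0,0],
  "fingers": 1,
  "force": 20
}}

```text
time_s: 8.93
ee_pos: [472.4, 208.9, 263.4]
ee_rot: [180.0, 0.0, 96.6]
force: [0.4, -0.3, 0.0]
gripper_width: 4.2
gripper_force: 0.0
```

>>> {"name": "step_arm", "arguments": {
  "linear": [
    [0,0,0.04],
    [0,0,0.08],
    [0,0,0.1],
    [0,-0.03,0.13],
    [0,-0.062,0.161],
    [0,-0.087,0.2],
    [0,-0.111,0.236],
    [0,-0.12,0.255],
    [0,-0.127,0.275],
    [0,-0.127,0.275]
  ],
  "turn": [0,0,0,0,0,0,0,0,0,0]
}}

```text
time_s: 10.18
ee_pos: [434.7, 204.6, 180.4]
ee_rot: [-180.0, 0.0, 96.6]
force: [-0.4, 0.3, -0.5]
gripper_width: 0.6
gripper_force: 0.0
```

```bash
python3 -c "
from h import *
where();go([-50,64,165])"
```

```text
fixture tcp [-45.6  64.  180.4] F [-0.4  0.4 -0.5] w 0.6 t 10.175
world [430.3 204.1 165. ] lin [-0.0001 -0.0146  0.0513] turn 0.0001 time 10.175
```

>>> {"name": "step_arm", "arguments": {
  "linear": [
    [0,-0.006,0.02],
    [0,-0.011,0.04],
    [0,-0.014,0.05],
    [0,-0.014,0.053],
    [0,-0.014,0.053]
  ],
  "turn": [0,0,0,0,0]
}}

```text
time_s: 10.8
ee_pos: [430.4, 204.2, 165.7]
ee_rot: [180.0, -0.0, 96.6]
force: [-1.6, -1.0, 4.7]
gripper_width: 0.5
gripper_force: 2.9
```

```bash
python3 - <<'E'
from h import *
where()
from workcell import cams
import cv2
s=cams.grab_frame("side")["color"]
cv2.imwrite("pics/s4.png",cv2.resize(s[130:260,205:335],(600,600),interpolation=cv2.INTER_CUBIC))
E
```

```text
fixture tcp [-49.9  64.1 165.7] F [-1.7 -0.8  4.7] w 0.5 t 10.8
```

View pics/s4.png

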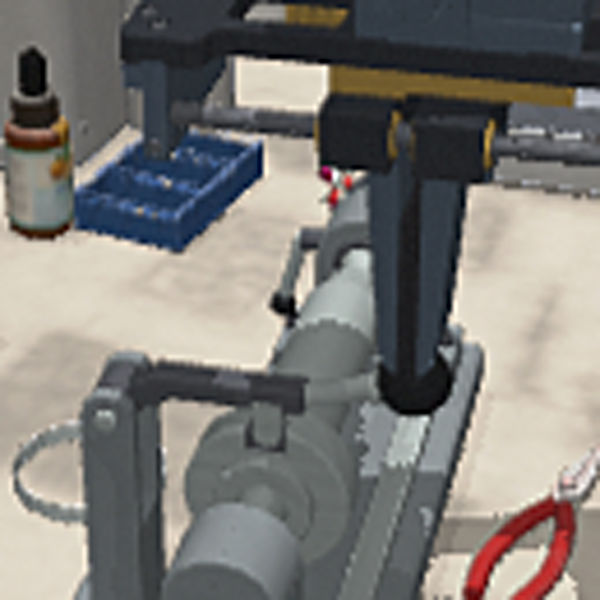

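The lever is level and the tooth (265,430) sits in the flange slot, with the fingers on the ball at (415,385). I'll press a little more to confirm the stop.

>>> {"name": "step_arm", "arguments": {
  "linear": [
    [0,0,0.004],
    [0,0,0.008],
    [0,0,0.008]
  ],
  "turn": [0,0,0]
}}

```text
time_s: 11.22
ee_pos: [430.3, 204.2, 165.0]
ee_rot: [179.9, -0.0, 96.6]
force: [-5.0, -1.7, 17.0]
gripper_width: -0.0
gripper_force: 8.6
```

>>> {"name": "step_arm", "arguments": {
  "linear": [
    [0,0,-0.05],
    [0,0,-0.2],
    [0,0,-0.3],
    [0,0,-0.3],
    [0,0,-0.3]
  ],
  "turn": [0,0,0,0,0]
}}

```text
time_s: 11.85
ee_pos: [429.8, 203.9, 251.6]
ee_rot: [-179.9, 0.0, 96.6]
force: [0.1, 0.5, 0.9]
gripper_width: 0.5
gripper_force: 0.0
```

```bash
python3 -c "
from h import *
where();go([20,-34,252])"
```

```text
fixture tcp [-50.6  63.8 251.6] F [0.1 0.5 0.9] w 0.5 t 11.85
world [511.1 114.7 252. ] lin [-0.3262  0.2351 -0.0015] turn 0.0 time 11.85
```

>>> {"name": "step_arm", "arguments": {
  "linear": [
    [-0.16,0.117,0],
    [-0.326,0.235,0],
    [-0.326,0.235,0],
    [-0.326,0.235,0],
    [-0.326,0.235,0],
    [-0.326,0.235,0],
    [-0.326,0.235,0],
    [-0.326,0.235,0]
  ],
  "turn": [0,0,0,0,0,0,0,0],
  "fingers": -1
}}

```text
time_s: 12.85
ee_pos: [511.4, 115.4, 252.7]
ee_rot: [180.0, 0.0, 96.6]
force: [0.0, -0.4, -1.1]
gripper_width: 77.8
gripper_force: 0.0
```

>>> {"name": "step_arm", "arguments": {
  "linear": [
    [0,0,0],
    [0,0,0.2],
    [0,0,0.4],
    [0,0,0.54],
    [0,0,0.58],
    [0,0,0.58],
    [0,0,0.58]
  ],
  "turn": [0,0,0,0,0,0,0]
}}

```text
time_s: 13.72
ee_pos: [513.1, 115.4, 80.4]
ee_rot: [179.8, -0.0, 96.6]
force: [-0.5, -0.1, -0.2]
gripper_width: 91.4
gripper_force: 0.0
```

>>> {"name": "step_arm", "arguments": {
  "linear": [
    [0,0.015,0],
    [0,0.03,0],
    [0,0.038,0],
    [0,0.048,0],
    [0,0.056,0],
    [0,0.056,0],
    [0,0.056,0]
  ],
  "turn": [0,0,0,0,0,0,0]
}}

```text
time_s: 14.6
ee_pos: [521.1, 116.2, 77.4]
ee_rot: [-179.1, 0.0, 96.6]
force: [-14.7, -1.4, 8.0]
gripper_width: 91.1
gripper_force: 7.1
```

```bash
python3 -c "
from h import *
where()"
```

```text
fixture tcp [ 30.2 -33.7  77.4] F [-14.8   0.3   8. ] w 91.1 t 14.6
```

>>> {"name": "step_arm", "arguments": {
  "linear": [
    [0,0.01,0],
    [0,0.018,0.003],
    [0,0.018,0.006],
    [0,0.018,0.01],
    [0,0.018,0.01],
    [0,0.018,0.01]
  ],
  "turn": [0,0,0,0,0,0]
}}

```text
time_s: 15.35
ee_pos: [521.0, 115.7, 74.3]
ee_rot: [-178.4, 0.1, 96.6]
force: [-24.1, -2.3, 18.7]
gripper_width: 91.2
gripper_force: 12.5
```

>>> {"name": "step_arm", "arguments": {
  "linear": [
    [0,0,0.001],
    [0,0,0.001],
    [0,0,0.001],
    [0,-0.004,-0.004],
    [0,-0.01,-0.009],
    [0,-0.018,-0.014],
    [0,-0.018,-0.018],
    [0,-0.018,-0.018]
  ],
  "turn": [0,0,0,0,0,0,0,0]
}}

```text
time_s: 16.35
ee_pos: [521.1, 115.8, 77.9]
ee_rot: [-179.0, 0.1, 96.6]
force: [-11.4, -0.9, -5.5]
gripper_width: 91.2
gripper_force: 5.7
```

```bash
python3 -c "
from h import *
where()"
```

```text
fixture tcp [ 30.1 -34.1  77.9] F [-11.4   0.4  -5.5] w 91.2 t 16.35
```

>>> {"name": "step_arm", "arguments": {
  "linear": [
    [0,0,0.004],
    [0,0,0.007],
    [0,0,0.007]
  ],
  "turn": [0,0,0]
}}

```text
time_s: 16.73
ee_pos: [521.1, 115.8, 76.8]
ee_rot: [-179.1, 0.1, 96.6]
force: [-12.4, -1.4, 1.9]
gripper_width: 91.1
gripper_force: 6.4
```

>>> {"name": "step_arm", "arguments": {
  "linear": [
    [0,-0.02,0],
    [0,-0.05,0],
    [0,-0.05,0],
    [0,-0.05,-0.2],
    [0,-0.05,-0.4],
    [0,-0.05,-0.6],
    [0,-0.05,-0.6],
    [0,-0.05,-0.6]
  ],
  "turn": [0,0,0,0,0,0,0,0]
}}

```text
time_s: 17.73
ee_pos: [513.2, 115.2, 258.5]
ee_rot: [180.0, 0.0, 96.6]
force: [-0.1, 0.3, 0.2]
gripper_width: 91.0
gripper_force: 0.0
```

```bash
python3 - <<'E'
from h import *
where()
from workcell import cams
import cv2
s=cams.grab_frame("side")["color"]
cv2.imwrite("pics/s5.png",cv2.resize(s[180:270,215:335],(800,600),interpolation=cv2.INTER_CUBIC))
E
```

```text
fixture tcp [ 22.2 -33.8 258.5] F [-0.1  0.3  0.2] w 91.0 t 17.725
```

View pics/s5.png

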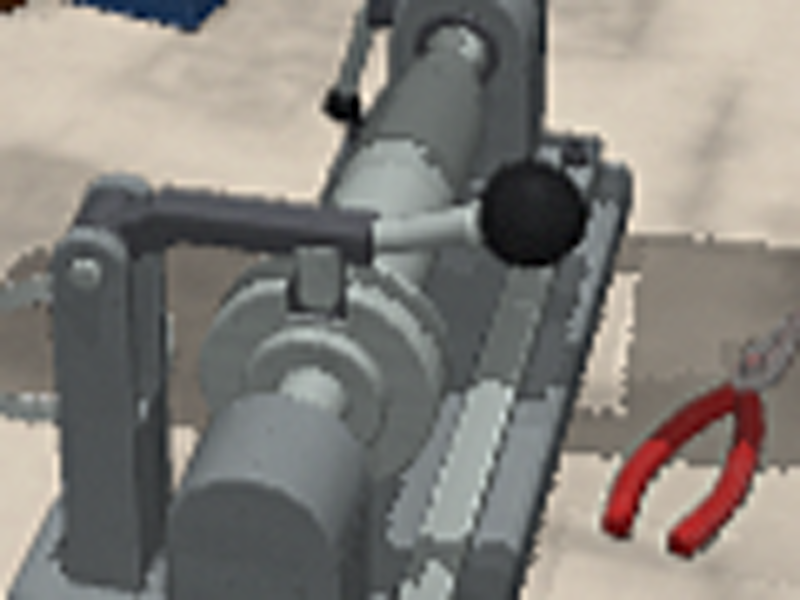

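The tooth (320,280) sits fully in the slot with the lever level, nothing touches the fixture, and the pliers haven't moved. Handing in.

```bash
python3 -c "
from workcell import env
print(env.job_done())"
```

```text
the job is handed in; nothing more can be done
None
```

I turned the arbor slot-up, swung the pawl home and twisted the arbor against it. By my estimate about 9 N was on the tooth, and the lock held. I handed it in locked at about 18 s with the arm clear; the hand-in gave no verdict, and I checked only the pliers of the loose items (unmoved).

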